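Hang the mate gourd on the sprung hook and tug-test it

TASK

Lift the terracotta mate gourd off its coaster (there is a wooden grip on top of its steel hoop) and hang the hoop in the trough of the stand's hook. Still holding it, tug it gently down until the hook's spring resists and keep a steady extra pull of about 7 N (on top of the gourd's own weight) for a second, never a hard pull; then ease off the pull before letting go, and leave it hanging there upright and still. Keep the gourd upright throughout and leave the sugar tin, the jar and the bombilla where they are.

Things in the scene. Friction and masses are not known exactly. Their poses are not given: they have to be found in the camera images.
- gourd_grip (a point): Centre of the wooden grip block on top of the gourd's steel hoop: 22 mm along x, 20 mm along y, 28 mm high; take it from above, fingers closing along y. It sits on a 14 mm stem on the gourd's upright axis, 148 mm above the gourd's underside. Axes are the gourd's: z up, y along the hoop's level bar.
- gourd_bar (a point): Centre of the level bar of the gourd's steel hoop: round, 6 mm thick, 50 mm long along y (hoop 78 mm wide over its slanting shoulders), 31 mm below the grip's centre, 117 mm above the gourd's underside. The clear opening below the bar, down to the gourd's rim, is 42 mm high. Axes are the gourd's.
- gourd_center (a point): Middle of the terracotta mate gourd, on its axis, 40 mm above its underside. It is 76 mm wide at most, 72 mm high to its rim, 0.22 to 0.34 kg, and stands on a round wooden coaster (96 mm across, 8 mm thick) on the shelf. Axes are the gourd's, z up.
- hook_seat (a point): Bottom of the hook's trough, on top of the 8 mm steel rod; the hoop's bar must rest here (bar centre 3 mm above), along this y, either way round. z up; +x points to the stand's post, 80 mm behind. Trough floor 14 mm long. Ahead (-x) the open end turns up to 13 mm above and 22 mm ahead of this point; behind, the rod rises 14 mm over 23 mm, then runs level.
- hook: The whole steel hook with the ring by which it slides on the stand's post. It slides down loosely (about 1.5 N, less than the gourd's weight) by an unknown 2 to 18 mm until the ring lands on a sprung collar; that holds up to about 4 N, then yields about 3.5 N per mm. Origin on the post's axis, level with hook_seat, 80 mm behind it. Axes as hook_seat.
- shelf: Low walnut display shelf with a knob drawer underneath, 300 mm deep (x), 620 mm wide (y), 90 mm high; origin at the centre of its underside, -x is its front. The hook's stand is fixed on it; its height varies, the trough 137 to 177 mm above the shelf top; the post's top is 41 to 57 mm above the trough.
- tin: Bystander: yellow enamel sugar tin with a flip-top lid, 80 mm across, 82 mm high, at one end of the shelf; origin at the centre of its underside.
- jar: Bystander: closed green glass jar with a wooden cap, 68 mm across, 95 mm high, at the other end of the shelf; origin at the centre of its underside.
- bombilla: Bystander: twisted steel bombilla (drinking straw), 192 mm long along its x, 12 mm high, lying near the shelf's front edge; origin under its middle.
Things that resemble listed ones, but are neither listed nor needed, are in the scene too. Of the things like the part that bears gourd_grip, leave any that is red; of the rest the larger one is meant.

How it is judged:
On the way, in this order (a step that is already met when the one before it is completed fails the run):
1. the hoop's bar rests in the hook's trough (within 12 mm along the hook and 15 mm across, 0 to 8 mm above the trough) and loads it (x of gourd_bar in the frame of hook_seat between -0.012 and 0.012 m and y of gourd_bar in the frame of hook_seat between -0.015 and 0.015 m and z of gourd_bar in the frame of hook_seat between 0 and 0.008 m and contact force between gourd and hook above 0.3 N), for 0.15 s.
2. tug: still gripped, the gourd loads the hook with 6 to 13 N (its weight included) for 0.5 s without a break (contact force between gourd and hook between 6 and 13 N and z of gourd_bar in the frame of hook_seat below 0.008 m and contact force between the fingers and gourd above 1 N), for 0.5 s.
3. the pull is eased off, load on the hook below 5.5 N, while still gripped (contact force between gourd and hook below 5.5 N and contact force between the fingers and gourd above 1 N), for 0.1 s.
At the end, for the whole second after the job is handed in: The gourd hangs free on the hook with the hoop's bar in the trough (within 12 mm along the hook, 15 mm across, 0 to 8 mm above the trough's floor), clear of the shelf, within 15 degrees of upright, slower than 50 mm/s, and is released (x of gourd_bar in the frame of hook_seat between -0.012 and 0.012 m and y of gourd_bar in the frame of hook_seat between -0.015 and 0.015 m and z of gourd_bar in the frame of hook_seat between 0 and 0.008 m and contact force between gourd and hook above 0.5 N and contact force between gourd and shelf below 0.1 N and angle between gourd_center's own z axis and vertical below 0.26 rad and linear speed of gourd below 0.05 m/s); the robot touches nothing.
It fails at once if the hook is loaded with more than 20 N by the gourd (contact force between gourd and hook above 20 N).
It fails at once if the gourd is tipped more than 35 degrees (angle between gourd_center's own z axis and vertical above 0.61 rad).
It fails at once if the tin, the jar or the bombilla is moved more than 20 mm (distance of any of tin, jar, bombilla from where it was at the start of the episode above 0.02 m).
It also fails if it takes over 51 s, if anything falls off the work surface, if the arm or the gripper's body presses on something with over 40 N, if the wrist force passes 120 N, or if a joint passes its speed limit or range.

ROBOT

A 6-joint arm with a two-finger parallel gripper is mounted at the origin on the work surface. World frame = base frame: x ahead of the robot, y to its left, z up, the work surface at z = 0. Lengths are in m, angles in rad, forces in N, time in s.
With the tool pointing down it reaches from about 0.3 to 0.75 m from the base axis. Payload 8.5 kg.
Tool frame: the origin (TCP) lies between the finger pads; the fingertips stand env.finger_overhang ahead of it and the grasp point (between the pads) lies 3 mm ahead of it (env.finger_overhang is the distance from the TCP to the fingertips, in m); z points along the fingers, y is the line along which they close (so a half turn about z gives the same grasp; the last joint's range is limited). The gripper opens to 85 mm and grips with 20 to 120 N. Pads are 22 mm wide; open, the fingers measure 114 mm over their backs; the gripper's body (76 mm by 85 mm) begins 54 mm behind the grasp point. The pads swing forward as they close: fully open they stand 13 mm farther back than shut.
Start: joints at [-0.215, 0.381, 1.297, -0, 1.464, -0.215], TCP at [0.55, 0, 0.253] pointing down, gripper open.
Joint ranges: [-3.11, 3.11], [-0.89, 2.33], [0.22, 2.48], [-1.42, 4.56], [0.17, 2.85], [-2.88, 2.88]. Speed limits (rad/s): [2.39, 2.39, 3.14, 3.14, 3.14, 3.14].

INTERFACE

Orientations are given as a unit quaternion [x, y, z, w].
In Python, from rig import env, effector, imaging, monitor gives the robot as it stands. Calls block until the motion is done:
- env.reach(position, orientation): joint-space move of the TCP to a pose.
- env.move_straight(position, rot=None, velocity=0.15): straight line of the TCP; rot=None keeps the orientation; velocity is the mean speed in m/s.
- env.set_joints(angles): joint-space move.
- effector.command_gripper(opening, strength=None): finger opening in m; strength is the grip in N (None keeps the last); returns when the fingers have stopped.
- env.dwell(seconds).
- env.ik(position, orientation): joint angles nearest the present ones, or None.
- imaging.read_camera(name): name is "scene" or "side" or "wrist"; returns a dict with "image" (480x640x3 uint8, red, green, blue), "fx", "fy", "cx", "cy" (pixels), "pose" (4x4, takes a point from camera to world coordinates); the wrist camera has in their place "mount" (4x4, takes a point from camera to tool coordinates, whose origin is the TCP and whose axes are the flange's). Camera axes: x right, y down, z forward; pixel columns grow to the right and rows downward; lengths in m; the calibration is good to about 2 mm. A picture is of the moment at which its call begins: read the wrist's pose just before it. There is no depth.
A pose or a line that the arm cannot do raises env.MotionError and nothing moves.
- env.job_done(): hands the job in; it is judged then, once.
Readings, each from a call of its own:
- monitor.get_t(): time.
- monitor.get_qpos(): joint angles.
- monitor.get_joint_vel(): joint speeds.
- monitor.get_tau(): joint torques, N m.
- monitor.get_ee_pos(): TCP position.
- monitor.get_orientation(): TCP orientation.
- monitor.get_wrist_force(): force on the tool from outside, world axes, zero at the start.
- monitor.get_wrist_torque(): the same for the moment, N m.
- monitor.get_grip_width(): finger opening in m.
- monitor.get_gripper_force(): force on a finger pad.
Only numpy, scipy, OpenCV 4.12 (cv2) and the standard library are available. Lean on these libraries where they do the work, as an engineer would, in place of code of your own. Each camera call takes 0.05 s, during which the arm holds its last target. There are 200 camera calls.

## Working session

There is one attempt and no reset: what is moved stays moved. The work goes in short steps, each a Python script; the robot and the scene stay as the last script left them, time stands still between calls to the robot, and variables do not carry over. Pictures are saved under pics/ and viewed, at most 10 in all, crops included, and the job is handed in when it is done.

```bash
ls; mkdir -p pics; python3 - <<'E'
from rig import env, effector, imaging, monitor
import cv2, numpy as np, pickle
d={}
for n in ["scene","side","wrist"]:
    if n=="wrist": d["ee"]=(monitor.get_ee_pos(),monitor.get_orientation())
    r=imaging.read_camera(n); d[n]=r
    cv2.imwrite(f"pics/{n}0.png",r["image"][:,:,::-1])
    print(n,r["fx"],r["cx"],r["cy"],np.round(r.get("pose",r.get("mount")),3).tolist())
pickle.dump(d,open("d0.pkl","wb"))
print(d["ee"],monitor.get_t(),env.finger_overhang,monitor.get_wrist_force())
E
```

```text
pics
scene 604.5137561579127 331.1434222141422 244.25412240422142 [[-0.436, 0.695, -0.571, 1.147], [0.9, 0.335, -0.279, 0.254], [-0.003, -0.636, -0.772, 0.873], [0.0, 0.0, 0.0, 1.0]]
side 580.5819080088102 306.67775668499263 228.63667814071127 [[-0.873, -0.277, 0.402, 0.277], [-0.488, 0.459, -0.743, 0.66], [0.021, -0.844, -0.535, 0.654], [0.0, 0.0, 0.0, 1.0]]
wrist 367.8965722644756 316.3458862799673 241.60357407428194 [[0.001, -0.962, -0.271, 0.068], [1.0, 0.001, 0.0, -0.001], [-0.0, -0.271, 0.962, -0.12], [0.0, 0.0, 0.0, 1.0]]
(array([5.49758363e-01, 6.07666794e-05, 2.52755456e-01]), array([ 7.07101608e-01,  7.07111625e-01, -3.65712854e-04, -5.77373897e-04])) 0.15 0.022 [-0.48548561  0.95883974  0.02119455]
```

View pics/scene0.png

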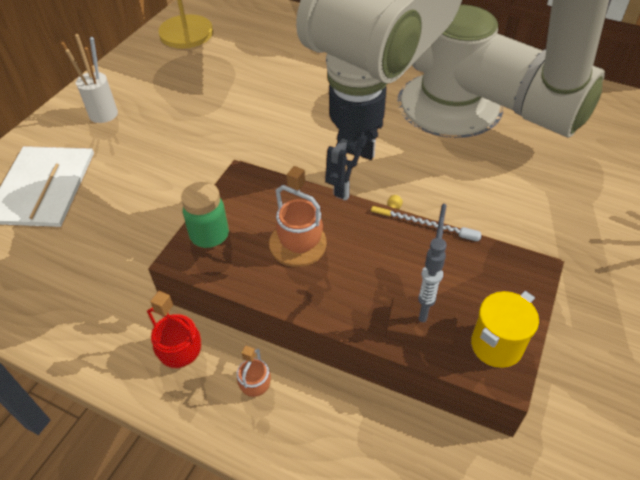

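View pics/side0.png

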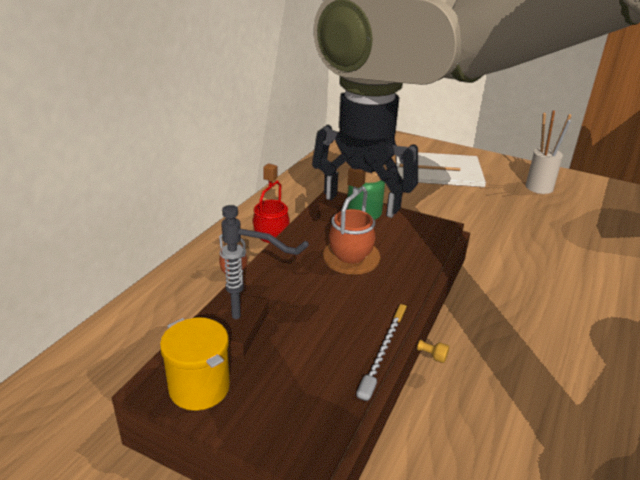

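Candidates in the scene view: the terracotta gourd on the coaster (300,225), the red one (176,340) and a small terracotta one (254,377). The one on the coaster fits, because it is not red and it is the larger of the rest. The hook's stand is at (435,250) in scene and (232,230) in side, with the hook tip at (303,247) in side. Next I'll check this in an enlarged crop.

```bash
python3 - <<'E'
import pickle,cv2,numpy as np
d=pickle.load(open("d0.pkl","rb"))
def crop(n,x,y,w,h,W,H):
    return cv2.resize(np.ascontiguousarray(d[n]["image"][y:y+h,x:x+w,::-1]),(W,H),interpolation=cv2.INTER_CUBIC)
# 4x
a=crop("scene",250,160,100,75,400,300)
b=crop("scene",390,195,100,75,400,300)
c=crop("side",320,155,100,75,400,300)
e=crop("side",215,200,100,75,400,300)
cv2.imwrite("pics/m1.png",np.vstack([np.hstack([a,b]),np.hstack([c,e])]))
E
```

```text
(no output)
```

View pics/m1.png

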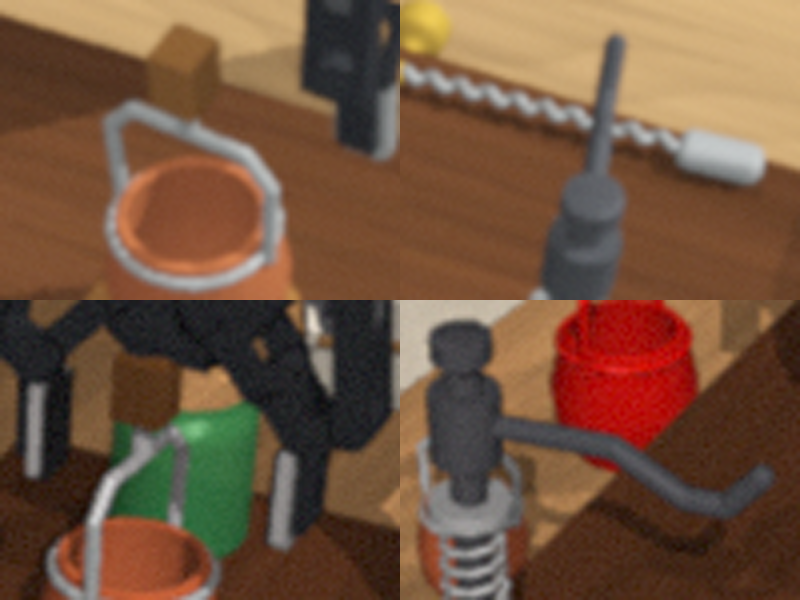

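View pics/wrist0.png

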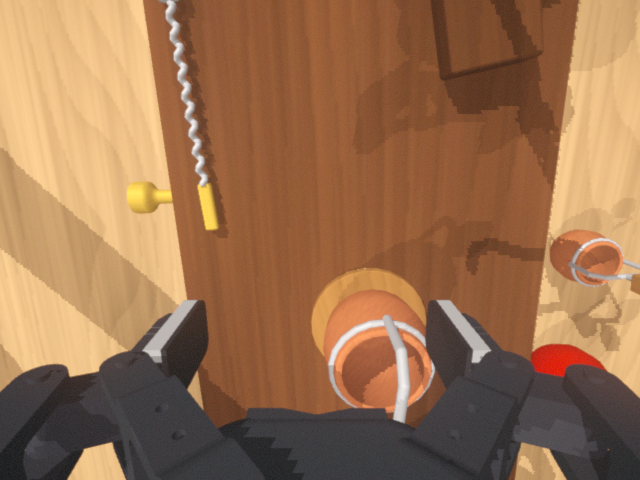

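```bash
cat > h.py <<'E'
import numpy as np
from scipy.spatial.transform import Rotation as R
def ray(c,px,pose=None):
    P=np.array(c["pose"] if pose is None else pose)
    v=P[:3,:3]@np.array([(px[0]-c["cx"])/c["fx"],(px[1]-c["cy"])/c["fy"],1.])
    return P[:3,3],v/np.linalg.norm(v)
def plane(c,px,z,pose=None):
    o,v=ray(c,px,pose); return o+v*(z-o[2])/v[2]
def tri(rays):
    A=np.zeros((3,3));b=np.zeros(3)
    for o,v in rays:
        M=np.eye(3)-np.outer(v,v);A+=M;b+=M@o
    p=np.linalg.solve(A,b)
    return p,[round(1e3*np.linalg.norm(np.cross(v,p-o)),1) for o,v in rays]
def wpose(c,ee):
    T=np.eye(4);T[:3,:3]=R.from_quat(ee[1]).as_matrix();T[:3,3]=ee[0]
    return T@np.array(c["mount"])
E
python3 - <<'E'
import pickle; from h import *
np.set_printoptions(precision=4,suppress=True)
d=pickle.load(open("d0.pkl","rb")); s,e,w=d["scene"],d["side"],d["wrist"]; W=wpose(w,d["ee"])
for n,a,b in [("grip",(296.2,178.5),(356.5,178.2)),("tip",(443.75,205),(307,242.5)),("posttop",(438,242),(230,208.8))]:
    print(n,*tri([ray(s,a),ray(e,b)]))
for p in [(283.75,186.25),(311.25,197.5)]: print("barend@0.215",plane(s,p,.215))
print("shelf corners",[plane(s,p,.09) for p in [(237,163),(562,262),(155,268),(520,405)]])
print("wrist edges", plane(w,(150,40),.09,W),plane(w,(200,390),.09,W),plane(w,(577,40),.09,W),plane(w,(540,300),.09,W))
print("wrist coaster c", plane(w,(368,322),.098,W), "scene coaster",plane(s,(298,243),.098))
print("wrist bar end",plane(w,(389,320),.215,W),plane(w,(403,400),.215,W))
E
```

```text
grip [ 0.5905 -0.0744  0.244 ] [np.float64(0.5), np.float64(0.5)]
tip [0.5588 0.1413 0.2584] [np.float64(1.3), np.float64(1.3)]
posttop [0.6543 0.1632 0.2896] [np.float64(0.8), np.float64(0.8)]
barend@0.215 [ 0.5875 -0.0994  0.215 ]
barend@0.215 [ 0.5905 -0.0505  0.215 ]
shelf corners [array([ 0.4652, -0.2759,  0.09  ]), array([0.4371, 0.3281, 0.09  ]), array([ 0.7366, -0.2655,  0.09  ]), array([0.7124, 0.3302, 0.09  ])]
wrist edges [0.4337 0.1335 0.09  ] [ 0.4442 -0.1508  0.09  ] [0.7294 0.1336 0.09  ] [ 0.7362 -0.0621  0.09  ]
wrist coaster c [ 0.5919 -0.0784  0.098 ] scene coaster [ 0.5946 -0.0769  0.098 ]
wrist bar end [ 0.5838 -0.015   0.215 ] [ 0.5933 -0.0599  0.215 ]
```

The crop confirms the target: the large terracotta gourd, with its grip at scene (296,178) and side (356,178). It triangulates to z=0.244, against an expected 0.246. Next is a near look from above with the wrist camera, fingers turned to close along y.

```bash
cat >> h.py <<'E'
def quat(a):
    c,s=np.cos(a),np.sin(a)
    return R.from_matrix(np.array([[-c,-s,0],[-s,c,0],[0,0,-1]]).T.reshape(3,3)).as_quat()
E
python3 - <<'E'
from rig import env, effector, imaging, monitor
import cv2,pickle
from h import *
t0=monitor.get_t(); out=[]
for i,p in enumerate([(0.67,0.03,0.42),(0.67,0.14,0.37)]):
    env.reach(p,quat(0.06)); env.dwell(.3)
    ee=(monitor.get_ee_pos(),monitor.get_orientation()); r=imaging.read_camera("wrist"); out.append((r,ee))
    print(ee,monitor.get_t()-t0)
pickle.dump((out,imaging.read_camera("side"),imaging.read_camera("scene")),open("d1.pkl","wb"))
im=np.hstack([cv2.resize(o[0]["image"][:,:,::-1],(400,300)) for o in out])
a=out[0][0]["image"][:,:,::-1]; print(monitor.get_qpos())
cv2.imwrite("pics/w1.png",a); cv2.imwrite("pics/w2.png",out[1][0]["image"][:,:,::-1])
E
```

```text
(array([0.66991705, 0.02992469, 0.41994245]), array([-2.98065168e-02,  9.99555682e-01,  7.15825222e-06, -9.89288642e-05])) 1.7333
(array([0.67019793, 0.13902392, 0.37041042]), array([-2.93127714e-02,  9.99570213e-01, -1.42479310e-05,  3.87498614e-04])) 2.6333
[ 3.27503964e-02  6.16508202e-01  5.66490862e-01 -6.82099990e-06
  1.95835012e+00 -1.59735883e+00]
```

View pics/w1.png

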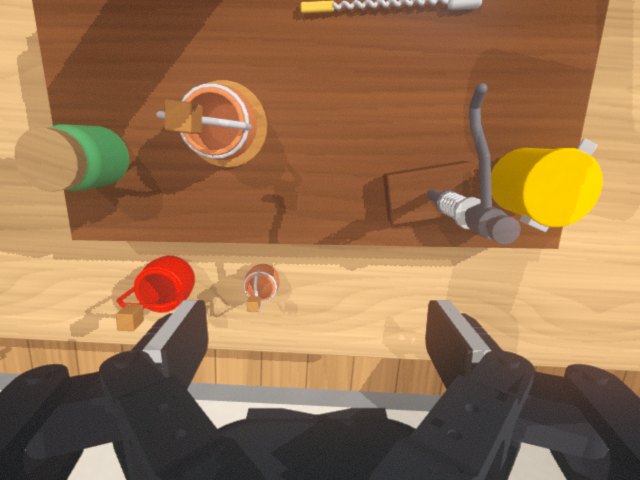

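View pics/w2.png

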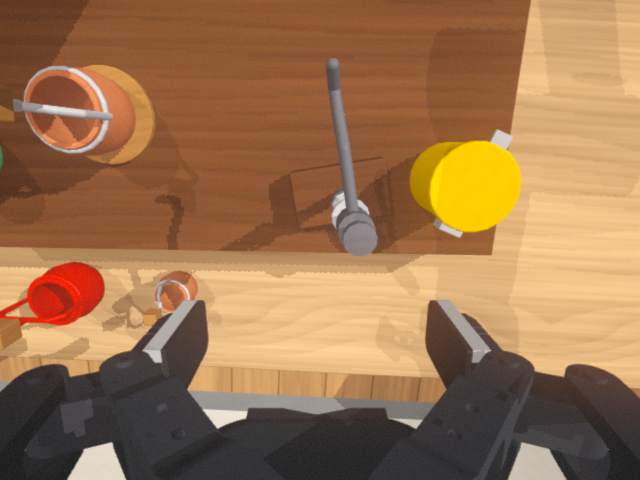

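View w1 shows the bar ends at (160,114) and (250,126), the hook tip at (480,90) and the post cap at (503,230). View w2 shows the bar ends at (15,104) and (111,115), the tip at (333,65), the trough bend at about (335,90) and the post cap at (359,238).

```bash
python3 - <<'E'
import pickle; from h import *
np.set_printoptions(precision=4,suppress=True)
d=pickle.load(open("d0.pkl","rb")); s,e=d["scene"],d["side"]
(o1,o2),_,_=pickle.load(open("d1.pkl","rb"))
w1,P1=o1[0],wpose(*o1); w2,P2=o2[0],wpose(*o2)
tip=tri([ray(s,(443.75,205)),ray(e,(307,242.5)),ray(w1,(480,90),P1),ray(w2,(333,65),P2)])
post=tri([ray(s,(438,242)),ray(e,(230,208.8)),ray(w1,(503,230),P1),ray(w2,(359,238),P2)])
tr=tri([ray(e,(295.5,251.2)),ray(w2,(335,88),P2)])
print("tip",tip,"\npost",post,"\ntrough",tr)
v=(post[0]-tip[0])[:2]; print("len",np.linalg.norm(v),"yaw",np.arctan2(v[1],v[0]))
b=[tri([ray(w1,p,P1),ray(w2,q,P2),ray(s,r)]) for p,q,r in [((160,114),(15,104),(283.75,186.25)),((250,126),(111,115),(311.25,197.5))]]
print("bar",b); u=(b[1][0]-b[0][0])[:2]; print("mid",(b[0][0]+b[1][0])/2,"yaw",np.arctan2(-u[0],u[1]),np.linalg.norm(u))
for w,P,p in [(w1,P1,((160,114),(250,126))),(w2,P2,((15,104),(111,115)))]:
    q=[plane(w,x,.215,P) for x in p];print(q,np.arctan2(-(q[1]-q[0])[0],(q[1]-q[0])[1]))
# grip top face via w1 mask
print("grip w1 (183,117)@.246",plane(w1,(183,117),.246,P1), "all",tri([ray(s,(296.2,178.5)),ray(e,(356.5,178.2)),ray(w1,(183,117),P1)]))
for p in [(70,240),(560,248)]: print("rear edge",plane(w1,p,.09,P1))
E
```

```text
tip (array([0.5597, 0.1409, 0.258 ]), [np.float64(1.4), np.float64(1.8), np.float64(1.4), np.float64(0.7)]) 
post (array([0.6547, 0.1619, 0.2887]), [np.float64(1.6), np.float64(1.1), np.float64(1.6), np.float64(0.2)]) 
trough (array([0.5712, 0.1446, 0.2441]), [np.float64(0.6), np.float64(0.6)])
len 0.09720608346067688 yaw 0.21713287212988996
bar [(array([ 0.5877, -0.1006,  0.2064]), [np.float64(8.9), np.float64(12.2), np.float64(5.9)]), (array([ 0.5937, -0.0334,  0.21  ]), [np.float64(1.4), np.float64(16.5), np.float64(17.7)])]
mid [ 0.5907 -0.067   0.2082] yaw -0.0895636989957508 0.06745264690065267
[array([ 0.5894, -0.1066,  0.215 ]), array([ 0.5945, -0.0313,  0.215 ])] -0.0670913340975318
[array([ 0.5908, -0.0789,  0.215 ]), array([ 0.5942, -0.0121,  0.215 ])] -0.05060574588661309
grip w1 (183,117)@.246 [ 0.5916 -0.0767  0.246 ] all (array([ 0.5909, -0.0758,  0.2438]), [np.float64(1.3), np.float64(1.0), np.float64(1.7)])
rear edge [ 0.7442 -0.2797  0.09  ]
rear edge [0.7171 0.3441 0.09  ]
```

```bash
cat >> h.py <<'E'
from rig import env, effector, imaging, monitor
import cv2
def F(n=10):
    a=[]
    for _ in range(n): a.append(monitor.get_wrist_force()); env.dwell(.02)
    return np.mean(a,0),np.std(a,0)
E
python3 - <<'E'
from h import *
np.set_printoptions(precision=3,suppress=True)
t0=monitor.get_t()
q=quat(-0.06); x,y=0.591,-0.0757
env.reach((x,y,0.33),q); env.move_straight((x,y,0.249),velocity=.12)
effector.command_gripper(0.045,40); env.dwell(.2); b=F(); print("bias",b)
print(monitor.get_ee_pos())
effector.command_gripper(0.012,60)
print(monitor.get_grip_width(),monitor.get_gripper_force(),F(5))
env.move_straight((x,y,0.303),velocity=.06); env.dwell(.3)
f=F(15); print("lifted",f,f[0]-b[0],monitor.get_ee_pos(),monitor.get_grip_width(),monitor.get_t()-t0)
np.save("bias.npy",b[0])
im=np.hstack([cv2.resize(np.ascontiguousarray(imaging.read_camera("side")["image"][110:310,250:450]),(400,400)),cv2.resize(np.ascontiguousarray(imaging.read_camera("scene")["image"][110:310,200:400]),(400,400))])
cv2.imwrite("pics/lift.png",im[:,:,::-1])
E
```

```text
bias (array([ 0.056, -0.129,  0.078]), array([0.578, 0.418, 0.375]))
[ 0.591 -0.076  0.249]
0.01895170051506163 59.15282964706421 (array([0.735, 0.461, 1.264]), array([0.505, 0.661, 0.282]))
lifted (array([-0.117, -0.129, -2.628]), array([0.563, 0.644, 0.398])) [-0.173  0.    -2.706] [ 0.591 -0.076  0.303] 0.019219112165581257 4.6167
```

View pics/lift.png

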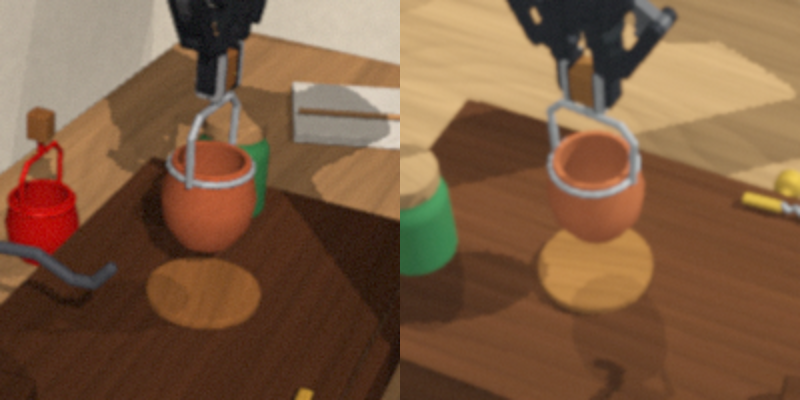

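The gourd is held upright, weighs about 2.7 N and is clear of its coaster. Next I'll bring it in front of the hook and check before inserting.

```bash
python3 - <<'E'
from h import *
import pickle
t0=monitor.get_t()
env.move_straight((0.505,0.05,0.309),rot=quat(0.217),velocity=.12)
env.move_straight((0.499,0.128,0.309),velocity=.12); env.dwell(.3)
ee=(monitor.get_ee_pos(),monitor.get_orientation())
o={n:imaging.read_camera(n) for n in ["side","scene","wrist"]}; o["ee"]=ee; pickle.dump(o,open("d2.pkl","wb"))
print(ee,monitor.get_t())
a=cv2.resize(np.ascontiguousarray(o["side"]["image"][170:320,210:410]),(800,600),interpolation=cv2.INTER_CUBIC)
cv2.imwrite("pics/pre.png",a[:,:,::-1])
E
```

```text
(array([0.49909233, 0.12758569, 0.30902127]), array([-1.07948506e-01,  9.94156486e-01, -4.06561855e-05,  2.25566268e-05])) 10.2667
```

View pics/pre.png

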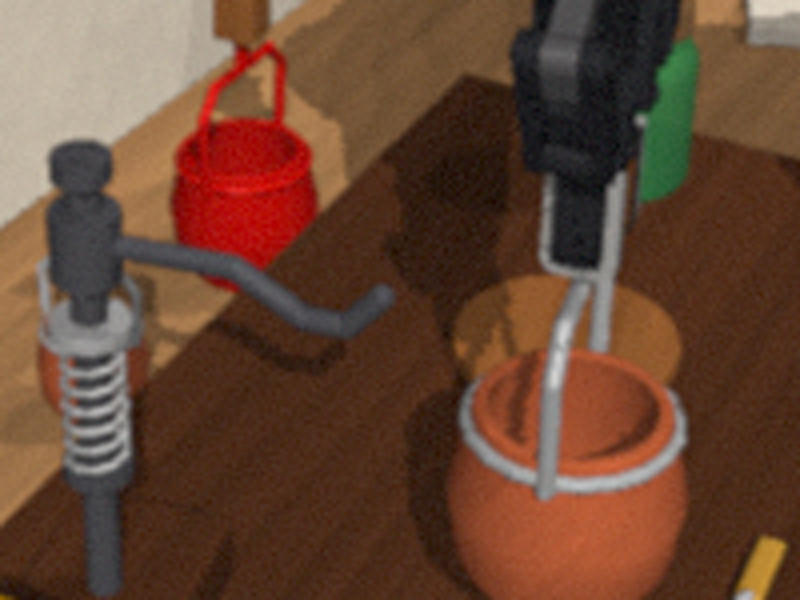

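The hoop opening faces the hook. The trough is at crop (325,322), which is side (291,250.5), the tip at crop (385,295) and the near corner of the bar at about crop (575,290). I'll compare these with projections of my estimates.

```bash
python3 - <<'E'
from h import *
import pickle
o=pickle.load(open("d2.pkl","rb"))
def proj(c,p):
    P=np.linalg.inv(np.array(c["pose"])); q=P[:3,:3]@p+P[:3,3]; return np.array([c["fx"]*q[0]/q[2]+c["cx"],c["fy"]*q[1]/q[2]+c["cy"]])
def show(n,p): print(n,np.round((proj(o["side"],np.array(p))-[210,170])*4))
a=.217; X=np.array([np.cos(a),np.sin(a),0]);Y=np.array([-np.sin(a),np.cos(a),0]);S=np.array([.577,.145,.247])
for n,dx,dz in [("seat rodc",0,-4),("floor f",-7,-4),("floor r",7,-4),("tip",-20,10),("rear rise",23,10),("post",80,-4)]: show(n,S+X*dx/1e3+[0,0,dz/1e3])
B=o["ee"][0]-[0,0,.034]
show("bar",B);show("bar+",B+Y*.025);show("bar-",B-Y*.025);show("rim+",B+Y*.039-[0,0,.045])
E
```

```text
seat rodc [327. 323.]
floor f [348. 327.]
floor r [306. 319.]
tip [390. 297.]
rear rise [257. 272.]
post [ 89. 278.]
bar [585. 282.]
bar+ [565. 328.]
bar- [603. 239.]
rim+ [545. 480.]
```

The projections match within 1–2 mm. I'll insert and lower to light contact under force guards.

```bash
python3 - <<'E'
from h import *
np.set_printoptions(precision=2,suppress=True)
b=np.load("bias.npy"); x,y=.577,.145
def guard(tag,lim=4):
    f=F(6)[0]-b; print(tag,f)
    if np.linalg.norm(f[:2])>lim or f[2]<-6 or f[2]>0: raise SystemExit("stop "+tag)
    return f
for p in [(.538,.1364,.309),(x,y,.309)]: env.move_straight(p,velocity=.06); guard("ins")
env.move_straight((x,y,.290),velocity=.04); f=guard("pre")
z=.290
while z>.278:
    z-=.001; env.move_straight((x,y,z),velocity=.02); f=guard(f"{z:.3f}")
    if f[2]>-1.6: break
print(monitor.get_t(),monitor.get_ee_pos(),monitor.get_grip_width())
i=imaging.read_camera("side")["image"]; a=cv2.resize(np.ascontiguousarray(i[170:320,190:390]),(800,600),interpolation=cv2.INTER_CUBIC)
cv2.imwrite("pics/seat.png",a[:,:,::-1])
E
```

```text
ins [ 0.11  0.29 -2.78]
ins [ 0.08  0.16 -2.94]
pre [-0.22  0.31 -2.83]
0.289 [ 0.01  0.12 -2.7 ]
0.288 [ 0.18  0.26 -2.61]
0.287 [-0.15 -0.1  -2.6 ]
0.286 [-0.03 -0.04 -2.73]
0.285 [-0.15  0.15 -2.73]
0.284 [ 0.37  0.5  -2.48]
0.283 [ 0.07  0.39 -2.15]
0.282 [ 0.25  0.03 -2.23]
0.281 [ 0.2   0.11 -2.27]
0.280 [-0.03  0.58 -2.38]
0.279 [ 0.42  0.18 -2.19]
0.278 [ 0.15  0.28 -2.34]
17.025 [0.58 0.15 0.28] 0.019024587432559904
```

View pics/seat.png

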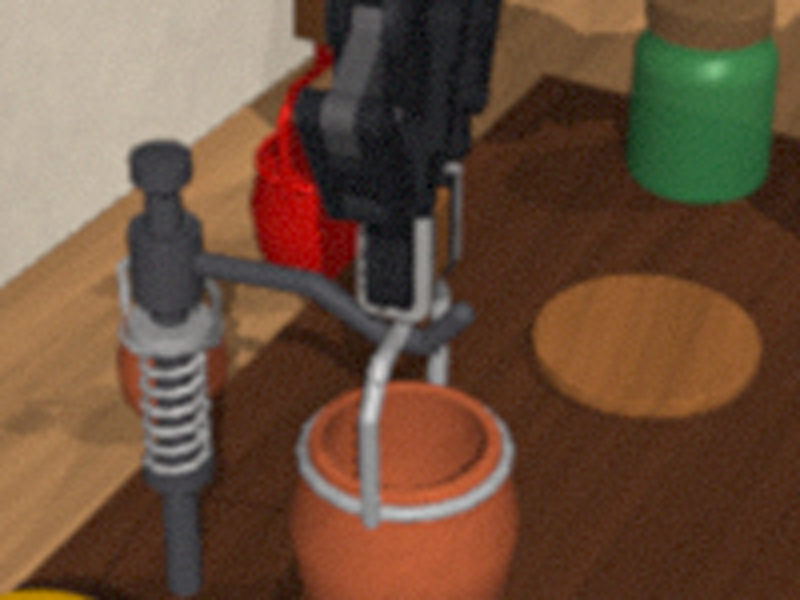

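The bar sits in the trough at crop (410,330), and the hook's ring is sliding down towards the collar as expected. Now I'll find the spring, tug and ease off.

```bash
python3 - <<'E'
from h import *
np.set_printoptions(precision=2,suppress=True)
b=np.load("bias.npy"); x,y=.577,.145; z=.278
def go(z,n=5,v=.02):
    env.move_straight((x,y,z),velocity=v); f=F(n)[0]-b
    print(f"{z:.4f}",f,end=" | ")
    if f[2]>10: print("HARD"); env.move_straight((x,y,z+.002),velocity=.02); raise SystemExit
    return f[2]
f=go(z)
while f<-1.2:
    z-=.0007
    if z<.258: raise SystemExit("no spring")
    f=go(z)
print("\nlanded",z,monitor.get_t())
while f<6.3:
    z-=.0003; f=go(z,6,.01)
    if z<.250: raise SystemExit("too low")
print("\ntug",monitor.get_t())
for _ in range(5): print((F(10)[0]-b)[2],end=" ")
while f>.3:
    z+=.0003; f=go(z,6,.01)
print("\neased",z,monitor.get_t(),(F(20)[0]-b),monitor.get_gripper_force(),monitor.get_t())
E
```

```text
0.2780 [ 0.12  0.16 -2.63] | 0.2773 [ 0.12  0.73 -2.23] | 0.2766 [ 0.47  0.54 -2.27] | 0.2759 [ 0.31  0.13 -2.37] | 0.2752 [ 0.11 -0.11 -2.4 ] | 0.2745 [ 0.09  0.06 -1.9 ] | 0.2738 [ 0.35  0.19 -2.07] | 0.2731 [ 0.23  0.21 -2.53] | 0.2724 [-0.26 -0.02 -2.33] | 0.2717 [ 0.28  0.06 -2.52] | 0.2710 [ 0.25  0.15 -2.35] | 0.2703 [ 0.53 -0.25 -1.86] | 0.2696 [ 0.35  0.28 -1.99] | 0.2689 [ 0.46  0.51 -2.44] | 0.2682 [ 0.17 -0.09 -1.62] | 0.2675 [-0.03 -0.16  0.05] | 
landed 0.26750000000000035 22.4083
0.2672 [0.94 0.33 1.39] | 0.2669 [1.   0.3  1.49] | 0.2666 [0.71 0.4  2.07] | 0.2663 [0.9  0.44 2.93] | 0.2660 [1.29 0.3  3.26] | 0.2657 [1.51 1.07 3.83] | 0.2654 [1.96 0.85 4.54] | 0.2651 [2.38 0.73 4.82] | 0.2648 [2.16 0.49 5.35] | 0.2645 [1.7  0.58 5.65] | 0.2642 [2.15 0.62 5.96] | 0.2639 [2.08 0.94 6.26] | 0.2636 [2.02 0.85 6.57] | 
tug 26.9583
6.914023293818638 6.488345861653009 6.806928193484396 6.410251485843355 6.540651134214883 0.2639 [1.72 0.19 6.31] | 0.2642 [1.71 0.63 5.93] | 0.2645 [2.05 0.43 5.81] | 0.2648 [1.89 0.43 5.2 ] | 0.2651 [2.19 0.63 4.92] | 0.2654 [2.67 0.55 4.52] | 0.2657 [2.06 0.69 3.78] | 0.2660 [2.62 0.64 3.23] | 0.2663 [2.07 0.7  3.04] | 0.2666 [2.39 0.74 2.48] | 0.2669 [2.09 0.61 2.19] | 0.2672 [1.94 0.07 1.37] | 0.2675 [1.6  0.5  0.74] | 0.2678 [ 1.43  0.46 -0.05] | 
eased 0.26780000000000037 32.6917 [0.84 0.36 0.08] 59.251238107681274 33.025
```

The tug held about 9.4 N total on the hook for more than a second, and has been eased to no net pull. Now I'll release and retreat straight up.

```bash
python3 - <<'E'
from h import *
effector.command_gripper(0.030,20); effector.command_gripper(0.060); env.dwell(.3)
x,y,z=monitor.get_ee_pos(); env.move_straight((x,y,z+.10),velocity=.06); env.dwell(1.5)
print(monitor.get_t(),monitor.get_ee_pos(),(F()[0]-np.load("bias.npy")))
c=[]
for n,(u,v) in dict(side=(190,150),scene=(370,150)).items():
    i=imaging.read_camera(n)["image"]; env.dwell(.4); j=imaging.read_camera(n)["image"]
    print(n,"diff",np.abs(i.astype(int)-j).mean(),np.abs(cv2.blur(i,(5,5)).astype(int)-cv2.blur(j,(5,5))).max())
    c.append(cv2.resize(np.ascontiguousarray(j[v:v+200,u:u+133]),(400,600),interpolation=cv2.INTER_CUBIC))
cv2.imwrite("pics/end.png",np.hstack(c)[:,:,::-1]); print(monitor.get_t())
E
```

```text
37.3083 [0.57699173 0.14497704 0.36784121] [-0.05008966  0.18040042 -0.08300803]
side diff 2.781411675347222 5
scene diff 1.2853385416666667 4
38.475
```

View pics/end.png

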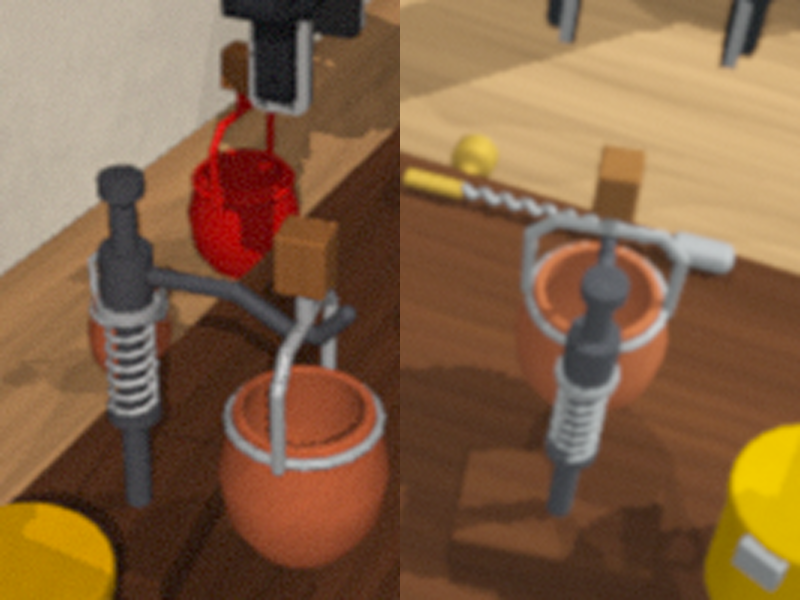

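The gourd hangs upright and still. Its bar is in the trough at crop (310,325), the fingers are well clear and the bystanders haven't moved.

```bash
python3 -c "
from rig import env
print(env.job_done())"
```

```text
the job is handed in; nothing more can be done
None
```

The job is handed in, verdict not shown: the gourd hangs upright and still on the hook, after a steady tug of about 6.6 N above its weight held for over a second and eased off before release.

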